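Kitchen samples into the carry rack, in reverse order

ROBOT

A 6-joint arm with a two-finger parallel gripper is mounted at the origin on the work surface. World frame = base frame: x ahead of the robot, y to its left, z up, the work surface at z = 0. Lengths are in mm, angles in rad, forces in N, time in s.
With the tool pointing down it reaches from about 300 to 875 mm from the base axis. Payload 4.2 kg.
Tool frame: the origin (TCP) lies at the very end of the fingers, on their centre line; the grasp point (between the pads) lies 19 mm behind it; z points along the fingers, y is the line along which they close (so a half turn about z gives the same grasp; the last joint's range is limited). The gripper opens to 85 mm and grips with 20 to 120 N. Pads are 22 mm wide; open, the fingers measure 114 mm over their backs; the gripper's body (76 mm by 85 mm) begins 54 mm behind the grasp point. The pads swing forward as they close: fully open they stand 13 mm farther back than shut.
Start: joints at [1.147, 0.32, 1.565, -0, 1.257, -0.02], TCP at [225.93, 528.769, 231.338] pointing down, gripper open.
Joint ranges: [-3.11, 3.11], [-0.84, 2.01], [0.21, 2.61], [-1.34, 4.49], [0.05, 2.63], [-2.56, 2.56]. Speed limits (rad/s): [2.57, 2.57, 3.14, 3.14, 3.14, 3.14].

INTERFACE

Orientations are given as a unit quaternion [x, y, z, w].
In Python, from cell import readout, imaging, workorder gives the robot as it stands. The module is installed in compiled form; this text tells all that it offers.
- The arm moves only by the tool send_rows, never from a script. Its argument "commands" is a list of rows, each an object of numbers: "jaw": the finger opening in mm, from 0 to 85.4; "x", "y", "z": the shift along the tool's x, y, z in mm; "spin": the turn about the tool's z in rad. In form: [{"jaw": .., "x": .., "y": .., "z": .., "spin": ..}, ...]. A call has 1 to 10 rows; each row is the pose to reach, as a shift and turn from the pose commanded when the call began, along the tool's axes at that moment; what a row does not reach only later rows make up. A row lasts 1/10 s, in which the tool goes at most 50 mm and 8.59 degrees, less where a joint would pass 70% of its speed; a pose out of reach is approached as far as the arm can. A call with a gripper value outside its range is refused whole. The fingers move at their own pace and stop on an object; "grip_force" is the grip in N (left out, the last holds). Time passes only in rows, so rows that repeat a pose let the fingers close. It gives the time, the measured TCP pose, the force, the opening and the grip force at its end, in the units of the state.
- readout.get_obs(): the state, without advancing time (a new reading comes with each control period).
- imaging.get_image(name): name is "side" or "top"; returns the picture (420x560x3 uint8, red, green, blue); there is no depth.
- imaging.get_calibration(name): a dict with "K" (3x3 intrinsics, pixels), "distortion" ([k1, k2, p1, p2, k3] as OpenCV has them; the pictures are not rectified), "rvec" (rotation vector, rad) and "tvec" (3), from world to camera coordinates, as OpenCV has them. Camera axes: x right, y down, z forward; pixel columns grow to the right and rows downward; lengths in mm; the calibration is good to about 2 mm. A picture is of the moment at which its call begins. get_calibration takes no time and is no camera call.
- workorder.hand_in(): hands the job in; it is judged then, once.
The state is a dict: "time_s": time; "qpos": joint angles; "joint_vel": joint speeds; "effort": joint torques, N m; "tool_pos": TCP position; "tcp_rot": TCP orientation; "force": force on the tool from outside, world axes, zero at the start; "wrist_torque": the same for the moment, N m; "width": finger opening in mm; "grip_force": force on a finger pad.
Only numpy, scipy, OpenCV 4.12 (cv2) and the standard library are available. Lean on these libraries where they do the work, as an engineer would, in place of code of your own. Each camera call takes 0.05 s, during which the arm holds its last target. There are 200 camera calls.

TASK

Move the four food sample pots from the grey bench rack into the white carry rack in reverse order, one pot to a pocket: the pot nearest the bench rack's black handle end goes into the pocket farthest from the carry rack's black handle end, and so on down the row. Keep the pots from tipping over, leave each standing upright on the floor of its pocket, and leave the paper cups and the steel cup where they are.

Things in the scene. Friction and masses are not known exactly. Their poses are not given: they have to be found in the camera images.
- bench_rack: Grey bench rack, fixed, 62 mm wide. Origin: middle of the pocket row, at table level. Pockets at y = +87, +29, -29, -87 mm (x = 0), 54 x 54 mm inside, floor 4 mm and rim 30 mm above the table, 4 mm walls. Black block and carrying handle (41 mm high) at its +y end, y = 118 to 151 mm. Yaw within 0.4 rad. A ledge 10 mm high, 26 mm deep on its -x side carries the label plates.
- carry_rack: White carry rack, empty at the start, fixed, 62 mm wide. Origin: middle of the pocket row, at table level. Pockets at y = +87, +29, -29, -87 mm (x = 0), 54 x 54 mm inside, floor 4 mm and rim 30 mm above the table, 4 mm walls. Black block and carrying handle (41 mm high) at its +y end, y = 118 to 151 mm. Yaw within 0.4 rad. It has no ledge.
- pot_red: Closed white sample pot with red lid and red band: upright round cylinder 36 mm in diameter, 90 mm high, straight sides from bottom to top (the lid is the top 16 mm), 50 to 100 g. Origin: centre of its underside, z up. It starts upright in one of the bench rack's pockets, up to 5 mm off the pocket's centre, beside the label plate of its colour.
- pot_yellow: Closed white sample pot with yellow lid and yellow band: upright round cylinder 36 mm in diameter, 90 mm high, straight sides from bottom to top (the lid is the top 16 mm), 50 to 100 g. Origin: centre of its underside, z up. It starts upright in one of the bench rack's pockets, up to 5 mm off the pocket's centre, beside the label plate of its colour.
- pot_blue: Closed white sample pot with blue lid and blue band: upright round cylinder 36 mm in diameter, 90 mm high, straight sides from bottom to top (the lid is the top 16 mm), 50 to 100 g. Origin: centre of its underside, z up. It starts upright in one of the bench rack's pockets, up to 5 mm off the pocket's centre, beside the label plate of its colour.
- pot_green: Closed white sample pot with green lid and green band: upright round cylinder 36 mm in diameter, 90 mm high, straight sides from bottom to top (the lid is the top 16 mm), 50 to 100 g. Origin: centre of its underside, z up. It starts upright in one of the bench rack's pockets, up to 5 mm off the pocket's centre, beside the label plate of its colour.
- tag_red: Red label plate, 18 x 40 x 3 mm, fixed on the bench rack's ledge in front of (44 mm towards the rack's -x side from) the centre of the pocket where the red pot starts. It stays there. Origin: centre of its underside.
- tag_yellow: Yellow label plate, 18 x 40 x 3 mm, fixed on the bench rack's ledge in front of (44 mm towards the rack's -x side from) the centre of the pocket where the yellow pot starts. It stays there. Origin: centre of its underside.
- tag_blue: Blue label plate, 18 x 40 x 3 mm, fixed on the bench rack's ledge in front of (44 mm towards the rack's -x side from) the centre of the pocket where the blue pot starts. It stays there. Origin: centre of its underside.
- tag_green: Green label plate, 18 x 40 x 3 mm, fixed on the bench rack's ledge in front of (44 mm towards the rack's -x side from) the centre of the pocket where the green pot starts. It stays there. Origin: centre of its underside.
- cups: Stack of paper cups, 78 mm across at most, 93 mm high, loose on the table beyond the racks. Origin: centre of its underside. A bystander: leave it alone.
- steel_cup: Empty steel cup, 68 mm across, 60 mm high, loose on the table beyond the racks. Origin: centre of its underside. A bystander: leave it alone.
Things that resemble listed ones, but are neither listed nor needed, are in the scene too. What is shaped like the pot_yellow but orange is not meant.

How it is judged (in metres and radians):
At the end, for the whole second after the job is handed in: Every pot stands released, at rest and upright (tilt under 0.15 rad) on the floor of its own carry rack pocket (within 6 mm in height, 15 mm of the pocket's centre along and across the row), the row reversed from the starting row shown by the label plates, counted from the black handle ends (((y of tag_red in the frame of bench_rack between 0.067 and 0.107 m and y of pot_red in the frame of carry_rack between -0.102 and -0.072 m) or (y of tag_red in the frame of bench_rack between 0.009 and 0.049 m and y of pot_red in the frame of carry_rack between -0.044 and -0.014 m) or (y of tag_red in the frame of bench_rack between -0.049 and -0.009 m and y of pot_red in the frame of carry_rack between 0.014 and 0.044 m) or (y of tag_red in the frame of bench_rack between -0.107 and -0.067 m and y of pot_red in the frame of carry_rack between 0.072 and 0.102 m)) and x of pot_red in the frame of carry_rack between -0.015 and 0.015 m and z of pot_red in the frame of carry_rack between -0.002 and 0.01 m and angle between each of pot_red, pot_yellow, pot_blue, pot_green's own z axis and vertical below 0.15 rad and linear speed of each of pot_red, pot_yellow, pot_blue, pot_green below 0.02 m/s and contact force between each of pot_red, pot_yellow, pot_blue, pot_green and the fingers below 0.05 N and ((y of tag_yellow in the frame of bench_rack between 0.067 and 0.107 m and y of pot_yellow in the frame of carry_rack between -0.102 and -0.072 m) or (y of tag_yellow in the frame of bench_rack between 0.009 and 0.049 m and y of pot_yellow in the frame of carry_rack between -0.044 and -0.014 m) or (y of tag_yellow in the frame of bench_rack between -0.049 and -0.009 m and y of pot_yellow in the frame of carry_rack between 0.014 and 0.044 m) or (y of tag_yellow in the frame of bench_rack between -0.107 and -0.067 m and y of pot_yellow in the frame of carry_rack between 0.072 and 0.102 m)) and x of pot_yellow in the frame of carry_rack between -0.015 and 0.015 m and z of pot_yellow in the frame of carry_rack between -0.002 and 0.01 m and ((y of tag_blue in the frame of bench_rack between 0.067 and 0.107 m and y of pot_blue in the frame of carry_rack between -0.102 and -0.072 m) or (y of tag_blue in the frame of bench_rack between 0.009 and 0.049 m and y of pot_blue in the frame of carry_rack between -0.044 and -0.014 m) or (y of tag_blue in the frame of bench_rack between -0.049 and -0.009 m and y of pot_blue in the frame of carry_rack between 0.014 and 0.044 m) or (y of tag_blue in the frame of bench_rack between -0.107 and -0.067 m and y of pot_blue in the frame of carry_rack between 0.072 and 0.102 m)) and x of pot_blue in the frame of carry_rack between -0.015 and 0.015 m and z of pot_blue in the frame of carry_rack between -0.002 and 0.01 m and ((y of tag_green in the frame of bench_rack between 0.067 and 0.107 m and y of pot_green in the frame of carry_rack between -0.102 and -0.072 m) or (y of tag_green in the frame of bench_rack between 0.009 and 0.049 m and y of pot_green in the frame of carry_rack between -0.044 and -0.014 m) or (y of tag_green in the frame of bench_rack between -0.049 and -0.009 m and y of pot_green in the frame of carry_rack between 0.014 and 0.044 m) or (y of tag_green in the frame of bench_rack between -0.107 and -0.067 m and y of pot_green in the frame of carry_rack between 0.072 and 0.102 m)) and x of pot_green in the frame of carry_rack between -0.015 and 0.015 m and z of pot_green in the frame of carry_rack between -0.002 and 0.01 m); the robot touches nothing.
It fails at once if the stack of paper cups is pushed more than 20 mm (distance of cups from where it was at the start of the episode above 0.02 m).
It fails at once if the steel cup is pushed more than 20 mm (distance of steel_cup from where it was at the start of the episode above 0.02 m).
It fails at once if a pot is tipped over (more than about 57 degrees) (angle between any of pot_red, pot_yellow, pot_blue, pot_green's own z axis and vertical above 1 rad).
It also fails if it takes over 120 s, if anything falls off the work surface, if the arm or the gripper's body presses on something with over 40 N, if the wrist force passes 120 N, or if a joint passes its speed limit or range.

## Working session

There is one attempt and no reset: what is moved stays moved. The work goes in short steps, Python scripts to look and compute and a tool call to move; the robot and the scene stay as the last step left them, time stands still between calls to the robot, and variables do not carry over. Pictures are saved under pics/ and viewed, at most 14 in all, crops included, and the job is handed in when it is done.

Besides the shell and the picture viewer there is one more tool, called after "Emit:" as name([rows], argument=value, ...), one row to a line, values as JSON. send_rows: Moves the arm, as the interface text tells. Its arguments: {"type":"object","properties":{"commands":{"type":"array","items":{"type":"object","properties":{"jaw":{"type":"number"},"x":{"type":"number"},"y":{"type":"number"},"z":{"type":"number"},"spin":{"type":"number"}}}},"grip_force":{"type":"number"}},"required":["commands"]}

```bash
mkdir -p pics
python3 - <<'E'
from cell import readout, imaging
import cv2
o=readout.get_obs(); print(o)
for n in("top","side"):
    im=imaging.get_image(n); cv2.imwrite(f"pics/{n}0.png",im[:,:,::-1]); c=imaging.get_calibration(n); print(n,c)
E
```

```text
{'time_s': 0.0, 'qpos': array([ 1.14703611e+00,  3.20312023e-01,  1.56566942e+00,  5.19493095e-06,
        1.25739036e+00, -1.99987315e-02]), 'joint_vel': array([ 0.00015623,  0.00171705, -0.00044926,  0.00236857, -0.00114338,
       -0.00051581]), 'effort': array([ 3.49112679e-05, -4.15533757e+01, -2.34162444e+01, -1.00258653e-04,
        8.16737447e-03,  1.10134374e-05]), 'tool_pos': array([225.71035318, 528.33763489, 230.47442698]), 'tcp_rot': array([ 2.00512941e-01,  9.79690650e-01, -8.67220145e-04, -1.98171719e-04]), 'force': array([ 0.54424642, -0.25686478,  0.32719853]), 'wrist_torque': array([-0.00671293, -0.00805967,  0.04253   ]), 'grip_force': 0.0, 'width': 85.024377667694}
top {'K': array([[490.64079716,   0.        , 273.85315087],
       [  0.        , 490.64079716, 215.46434319],
       [  0.        ,   0.        ,   1.        ]]), 'distortion': array([-0.09919092,  0.        ,  0.        ,  0.        ,  0.        ]), 'rvec': array([ 2.14274872, -2.08175524,  0.20782135]), 'tvec': array([-17.81571868, 607.9925831 , 995.16487955])}
side {'K': array([[412.26978523,   0.        , 284.05091481],
       [  0.        , 412.26978523, 209.85099382],
       [  0.        ,   0.        ,   1.        ]]), 'distortion': array([-0.0020088,  0.       ,  0.       ,  0.       ,  0.       ]), 'rvec': array([ 0.58521331, -2.48815756,  1.43938537]), 'tvec': array([533.65080037, 194.05788427, 538.11003106])}
```

View pics/top0.png

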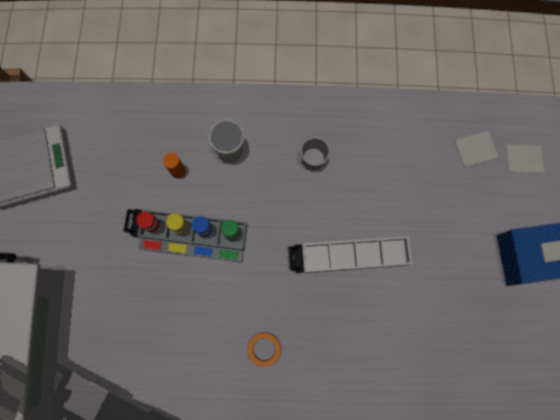

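View pics/side0.png

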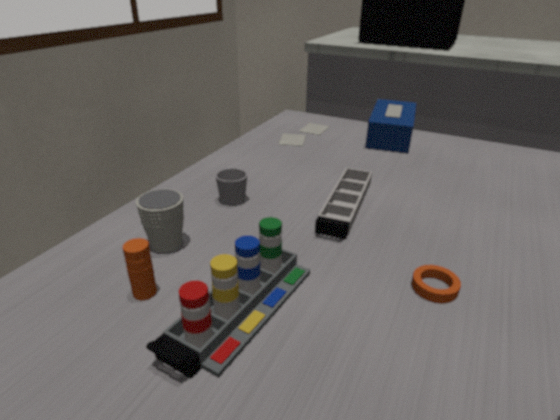

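The top view shows bench rack lids from left to right: red (147,220), yellow (176,222), blue (202,227), green (230,230), with the handle at the left (132,222). The empty carry rack runs (296,257) to (410,250), handle also at the left.

```bash
cat > h.py <<'E'
import cv2, numpy as np
from cell import readout, imaging
from scipy.spatial.transform import Rotation as R
def ray(n,px,z):
    c=imaging.get_calibration(n); K=c["K"]; Rm=cv2.Rodrigues(c["rvec"])[0]; t=c["tvec"].ravel()
    u=cv2.undistortPoints(np.array(px,float).reshape(-1,1,2),K,c["distortion"]).reshape(-1,2)
    d=np.c_[u,np.ones(len(u))]@Rm; o=-Rm.T@t
    return o+d*((z-o[2])/d[:,2])[:,None]
def proj(n,P):
    c=imaging.get_calibration(n); return cv2.projectPoints(np.array(P,float).reshape(-1,1,3),c["rvec"],c["tvec"],c["K"],c["distortion"])[0].reshape(-1,2)
HUE={"red":(174,6),"yellow":(22,34),"blue":(105,128),"green":(45,85)}
def blobs(im,col,amin=25):
    h=cv2.cvtColor(im,cv2.COLOR_RGB2HSV); a,b=HUE[col]; H=h[...,0]
    m=((H>=a)|(H<=b)) if a>b else ((H>=a)&(H<=b))
    m=(m&(h[...,1]>130)&(h[...,2]>50)).astype(np.uint8)
    n,l,s,c=cv2.connectedComponentsWithStats(m)
    return [(c[i],s[i],l==i) for i in range(1,n) if s[i,4]>amin]
E
python3 - <<'E'
from h import *
im=cv2.imread("pics/top0.png")[:,:,::-1].copy()
c=imaging.get_calibration("top"); Rm=cv2.Rodrigues(c["rvec"])[0]; print("cam",-Rm.T@c["tvec"])
for col in HUE:
    for b in blobs(im,col):
        if b[0][0]<260: print(col,b[0].round(1),b[1],"z90",ray("top",[b[0]],90)[0,:2].round(1),"z13",ray("top",[b[0]],13)[0,:2].round(1))
a=im[225:285,280:420]; b=im[200:270,115:255]
cv2.imwrite("pics/crop0.png",np.vstack([cv2.resize(x,None,fx=4,fy=4,interpolation=2)[:,:,::-1] for x in(a,b)]))
E
```

```text
cam [ 396.35648771   -9.51277396 1096.87581804]
red [144.9 219.7] [136 212  19  17 262] z90 [585.6 271. ] z13 [600.1 292.4]
red [151.9 244.5] [143 240  18  10 128] z90 [533.4 251.9] z13 [543.9 271.9]
yellow [174.8 221.7] [166 214  18  17 238] z90 [583.1 206.9] z13 [597.3 223.4]
yellow [177.1 247.7] [169 244  17   9 124] z90 [528.4 198.5] z13 [538.5 214.4]
blue [200.2 224.5] [192 217  18  16 228] z90 [578.9 153. ] z13 [592.8 165.4]
blue [202.8 250.8] [194 247  18   9 123] z90 [523.6 144.3] z13 [533.3 156.1]
green [229.  227.9] [221 221  17  16 206] z90 [573.3  92.2] z13 [586.8 100. ]
green [228.3 254. ] [220 251  17   7  99] z90 [518.5  91.1] z13 [527.9  98.8]
```

View pics/crop0.png

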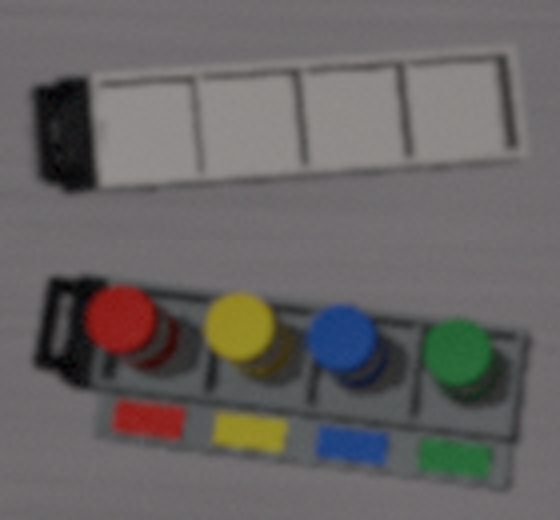

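The crop shows the carry rack's bright rim outline, with corners near (304,244), (409,237), (411,264) and (304,272). The lids and tags are clearly visible. I'll fit both rack poses.

Run:
```python
from h import *
im=cv2.imread("pics/top0.png")[:,:,::-1].copy(); big=cv2.resize(im,None,fx=4,fy=4,interpolation=cv2.INTER_LINEAR)
g=big.max(2); 
roi=g[225*4:285*4,280*4:425*4]; th,_=cv2.threshold(roi[:, 26*4:].copy(),0,255,cv2.THRESH_OTSU)
print("otsu",th)
m=np.zeros_like(g); m[900:1140,1120:1700]=(roi>th)*255
m=cv2.morphologyEx(m,cv2.MORPH_CLOSE,np.ones((9,9)))
ct=max(cv2.findContours(m,0,1)[0],key=cv2.contourArea).reshape(-1,2)
w=ray("top",(ct+0.5)/4-0.5,30)[:,:2].astype(np.float32)
(cx,cy),sz,an=cv2.minAreaRect(w); box=cv2.boxPoints(((cx,cy),sz,an)); print("carry",cx,cy,sz,an); 
bx=box; 
e=[bx[1]-bx[0],bx[2]-bx[1]]; e=max(e,key=np.linalg.norm); e=e/np.linalg.norm(e); e*=np.sign(e[1])  # +y dir to handle (left, +y world)
C=np.array([cx,cy])
for k in(87,29,-29,-87): print("carry pocket",k,(C+k*e).round(1))
print("carry yaw",np.arctan2(-e[0],e[1]))
T=np.array([ray("top",[ [b for b in blobs(im,c) if b[0][0]<260 and b[0][1]>238][0][0]],13)[0,:2] for c in HUE])
f=(T[0]-T[3])/np.linalg.norm(T[0]-T[3]); yaw=np.arctan2(-f[0],f[1]); x=np.array([f[1],-f[0]])
O=T.mean(0)+44*x; print("bench",O.round(1),"yaw",yaw,"tagspan",np.linalg.norm(T[0]-T[3]))
for k in(87,29,-29,-87): print("bench pocket",k,(O+k*f).round(1))
si=cv2.imread("pics/side0.png")[:,:,::-1].copy()
for n,I in(("top",im),("side",si)):
  for c in HUE:
    b=[b for b in blobs(I,c)]; print(n,c,[(q[0].round(1).tolist(),q[1].tolist()) for q in b][:4])
```

```text
otsu 125.0
carry 532.423583984375 -150.97567749023438 (62.163551330566406, 166.24105834960938) 5.384925842285156
carry pocket 87 [524.3 -64.4]
carry pocket 29 [ 529.7 -122.1]
carry pocket -29 [ 535.1 -179.8]
carry pocket -87 [ 540.6 -237.6]
carry yaw 0.0939844
bench [579.7 181.2] yaw -0.09245843067389778 tagspan 173.86615679767215
bench pocket 87 [587.8 267.9]
bench pocket 29 [582.4 210.1]
bench pocket -29 [577.  152.4]
bench pocket -87 [571.7  94.6]
top red [([144.9, 219.7], [136, 212, 19, 17, 262]), ([151.9, 244.5], [143, 240, 18, 10, 128])]
top yellow [([174.8, 221.7], [166, 214, 18, 17, 238]), ([177.1, 247.7], [169, 244, 17, 9, 124])]
top blue [([200.2, 224.5], [192, 217, 18, 16, 228]), ([534.9, 252.6], [511, 224, 49, 59, 1988]), ([202.8, 250.8], [194, 247, 18, 9, 123])]
top green [([229.0, 227.9], [221, 221, 17, 16, 206]), ([228.3, 254.0], [220, 251, 17, 7, 99])]
side red [([193.4, 294.0], [179, 281, 30, 27, 648]), ([196.7, 324.5], [182, 313, 29, 20, 341]), ([224.9, 350.0], [211, 337, 29, 27, 363])]
side yellow [([223.6, 265.9], [211, 255, 26, 23, 499]), ([225.2, 294.4], [213, 285, 25, 17, 269]), ([251.3, 321.6], [239, 311, 25, 22, 279])]
side blue [([392.3, 121.9], [368, 100, 48, 52, 1160]), ([246.9, 246.0], [236, 236, 24, 21, 407]), ([248.6, 273.0], [238, 265, 22, 15, 208]), ([273.9, 296.9], [263, 288, 22, 19, 213])]
side green [([269.8, 224.2], [260, 218, 20, 13, 201]), ([293.6, 275.9], [285, 269, 18, 15, 140])]
```

Run:
```python
from h import *
im=cv2.imread("pics/top0.png")[:,:,::-1].copy(); big=cv2.resize(im,None,fx=4,fy=4,interpolation=cv2.INTER_LINEAR)
g=big.max(2)
m=np.zeros_like(g); m[900:1140,1120:1700]=(g[900:1140,1120:1700]>125)*255
m=cv2.morphologyEx(m,cv2.MORPH_OPEN,np.ones((5,5)))
n,l,s,c=cv2.connectedComponentsWithStats(m); print(s[1:])
ys,xs=np.nonzero(np.isin(l,[i for i in range(1,n) if s[i,4]>300]))
w=ray("top",(np.c_[xs,ys]+0.5)/4-0.5,30)[:,:2].astype(np.float32)
r=cv2.minAreaRect(w); b=cv2.boxPoints(r); print(r,b.round(1).tolist())
e=max([b[1]-b[0],b[2]-b[1]],key=np.linalg.norm); e=e/np.linalg.norm(e); e*=np.sign(e[1])
right=b[np.argsort(b[:,1])[:2]].mean(0); C=np.array(r[0]); print("centre",C,"from -y end",right+118*e,"yaw",np.arctan2(-e[0],e[1]))
for k in(87,29,-29,-87): print("carry",k,(right+(118+k)*e).round(1))
for col in HUE:
    q=[q for q in blobs(im,col) if q[0][0]<260][0]
    # top-disc circle: least affected edge via minEnclosingCircle
    p=ray("top",[q[0]],94)[0,:2]; print(col,p.round(1))
```

```text
[[1629  948    5    6   30]
 [1524  952   17    6   88]
 [1472  956   11    5   55]
 [1392  961   10    5   50]
 [1416  960   14    7   86]
 [1331  965   11    5   55]
 [1351  964   18    6  101]
 [1528  965   96   97 8008]
 [1267  967   56    8  329]
 [1215  971   44   10  268]
 [1424  970  100  100 8544]
 [1318  977  103  101 8913]
 [1216  985  105  100 9008]
 [1641 1049    5    5   25]]
((534.9513549804688, -178.53329467773438), (62.02433395385742, 221.52291870117188), 5.384925842285156) [[493.70001220703125, -71.19999694824219], [514.5, -291.70001220703125], [576.2000122070312, -285.8999938964844], [555.4000244140625, -65.4000015258789]]
centre [ 534.95135498 -178.53329468] from -y end [ 534.27203 -171.32672] yaw 0.093984954
carry 87 [526.1 -84.7]
carry 29 [ 531.6 -142.5]
carry -29 [ 537.  -200.2]
carry -87 [ 542.4 -257.9]
red [584.8 269.8]
yellow [582.3 206. ]
blue [578.1 152.3]
green [572.6  91.8]
```

Run:
```python
from h import *
im=cv2.imread("pics/top0.png").max(2).astype(np.float32)
yaw=.094; e=np.array([-np.sin(yaw),np.cos(yaw)]); x=np.array([e[1],-e[0]]); C=np.array([535,-178.5])
S=np.arange(140,-140,-1.)
acc=0
for t in range(-15,16,3):
    P=np.array([np.r_[C+s*e+t*x,30] for s in S]); p=proj("top",P).astype(np.float32)
    acc=acc+cv2.remap(im,p[:,0].copy(),p[:,1].copy(),cv2.INTER_CUBIC)[:,0]
acc/=11
for i in range(0,280,14): print(int(S[i]),acc[i:i+14].astype(int).tolist())
```

```text
140 [20, 19, 20, 22, 25, 27, 29, 28, 26, 25, 24, 24, 26, 27]
126 [27, 26, 25, 25, 26, 26, 26, 25, 24, 25, 32, 48, 68, 89]
112 [107, 121, 130, 135, 137, 139, 141, 143, 144, 145, 145, 146, 145, 145]
98 [145, 145, 145, 145, 145, 145, 145, 145, 145, 145, 145, 145, 145, 145]
84 [145, 145, 145, 145, 145, 145, 145, 145, 145, 145, 145, 145, 145, 144]
70 [144, 144, 145, 145, 145, 145, 145, 145, 144, 141, 136, 128, 118, 111]
56 [109, 114, 122, 131, 138, 142, 144, 144, 144, 144, 144, 144, 144, 144]
42 [144, 144, 144, 144, 144, 144, 144, 144, 144, 144, 143, 143, 143, 144]
28 [144, 144, 144, 144, 143, 144, 144, 144, 144, 143, 143, 143, 143, 143]
14 [143, 143, 143, 143, 143, 143, 143, 144, 143, 141, 137, 130, 120, 107]
0 [95, 90, 94, 106, 120, 132, 139, 142, 143, 143, 143, 143, 143, 143]
-14 [143, 143, 143, 142, 142, 142, 142, 142, 142, 142, 142, 142, 142, 142]
-28 [142, 142, 142, 142, 142, 142, 142, 142, 142, 142, 142, 142, 142, 142]
-42 [142, 142, 142, 142, 142, 142, 142, 142, 142, 141, 140, 137, 130, 119]
-56 [106, 92, 84, 85, 95, 109, 122, 132, 138, 141, 142, 142, 142, 142]
-70 [141, 141, 141, 141, 141, 141, 141, 141, 141, 141, 141, 141, 141, 141]
-84 [141, 141, 141, 141, 141, 141, 140, 140, 140, 140, 140, 140, 140, 140]
-98 [140, 140, 140, 140, 140, 140, 140, 140, 140, 140, 138, 134, 128, 119]
-112 [107, 93, 80, 69, 65, 69, 81, 97, 111, 121, 126, 126, 124, 120]
-126 [116, 113, 111, 110, 109, 110, 110, 109, 109, 109, 110, 110, 109, 110]
```

```bash
cat > go.py <<'E'
import sys; from h import *
# args: x y z angle(of tool y in world) -> tool-frame shift and spin from the current pose
X,Y,Z,A=map(float,sys.argv[1:5]); o=readout.get_obs(); M=R.from_quat(o["tcp_rot"]).as_matrix()
d=M.T@(np.array([X,Y,Z])-o["tool_pos"]); a=np.arctan2(M[1,1],M[0,1]); s=(a-A+np.pi/2)%np.pi-np.pi/2
print("shift",d.round(1),"spin",round(s,3),"now",o["tool_pos"].round(1),"ang",round(a,3),"t",o["time_s"],"w",round(o["width"],1),"gf",round(o["grip_force"],1),"q6",o["qpos"][5].round(2),"F",o["force"].round(1))
E
python3 go.py 573 92 170 -0.0925
```

```text
shift [-490.8 -264.7   61. ] spin 1.259 now [225.8 528.4 230.5] ang 1.167 t 0.1 w 85.2 gf 0.0 q6 -0.02 F [-0.4 -0.   0.6]
```

Emit:
send_rows([
  {"x": -30,"y": -16,"z": 4,"spin": 0.08,"jaw": 85},
  {"x": -70,"y": -38,"z": 9,"spin": 0.18,"jaw": 85},
  {"x": -110,"y": -59,"z": 14,"spin": 0.28,"jaw": 85},
  {"x": -150,"y": -81,"z": 19,"spin": 0.38,"jaw": 85},
  {"x": -190,"y": -102,"z": 24,"spin": 0.49,"jaw": 85},
  {"x": -230,"y": -124,"z": 29,"spin": 0.59,"jaw": 85},
  {"x": -270,"y": -146,"z": 34,"spin": 0.69,"jaw": 85},
  {"x": -310,"y": -167,"z": 39,"spin": 0.8,"jaw": 85},
  {"x": -350,"y": -189,"z": 44,"spin": 0.9,"jaw": 85},
  {"x": -390,"y": -210,"z": 49,"spin": 1.0,"jaw": 85},
])

```text
time_s: 1.1
tool_pos: [502.7, 180.7, 181.8]
tcp_rot: [0.647, 0.762, -0.0, -0.0]
force: [-0.3, 1.1, 0.0]
width: 84.8
grip_force: 0.0
```

Emit:
send_rows([
  {"x": 0,"y": 0,"z": 0,"spin": 0,"jaw": 85},
])

```text
time_s: 1.2
tool_pos: [504.4, 178.5, 181.2]
tcp_rot: [0.648, 0.761, -0.001, 0.001]
force: [-0.4, 1.0, -0.1]
width: 85.2
grip_force: 0.0
```

```bash
python3 go.py 573 92 150 -0.0925
```

```text
shift [-96.2  53.9  31.3] spin 0.253 now [504.4 178.5 181.2] ang 0.16 t 1.2 w 85.2 gf 0.0 q6 0.16 F [-0.4  1.  -0.1]
```

Emit:
send_rows([
  {"x": -25,"y": 14,"z": 5,"spin": 0.08},
  {"x": -60,"y": 34,"z": 12,"spin": 0.17},
  {"x": -85,"y": 48,"z": 22,"spin": 0.23},
  {"x": -96,"y": 54,"z": 31,"spin": 0.253},
  {"x": -96,"y": 54,"z": 31,"spin": 0.253},
  {"x": -96,"y": 54,"z": 31,"spin": 0.253},
])

```text
schema error: expected keys jaw, x, y, z, spin
```

```bash
python3 go.py 573 92 50 -0.0925
python3 - <<'E'
from h import *
im=imaging.get_image("top"); s=imaging.get_image("side")
cv2.imwrite("pics/c1.png",np.hstack([cv2.resize(im[180:290,110:260],None,fx=2.6,fy=2.6),cv2.resize(s[180:400,140:340],(390,286))[:, :]])[:,:,::-1])
E
```

```text
shift [-96.1  54.  131.3] spin 0.253 now [504.4 178.5 181.2] ang 0.16 t 1.2 w 85.2 gf 0.0 q6 0.16 F [-0.4  1.  -0.1]
```

View pics/c1.png

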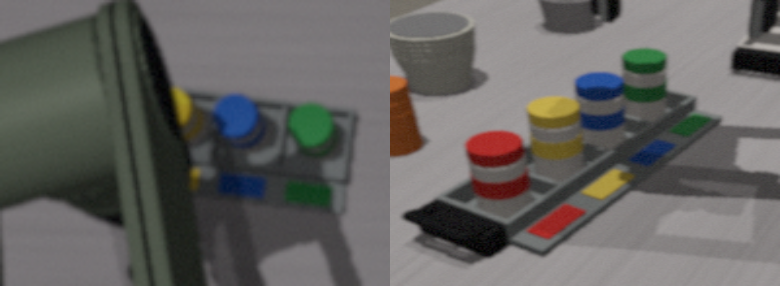

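The move was refused because every row needs all the keys; the pots are untouched, standing in their pockets. Resending with all keys.

Emit:
send_rows([
  {"jaw": 85,"x": -25,"y": 14,"z": 5,"spin": 0.08},
  {"jaw": 85,"x": -60,"y": 34,"z": 12,"spin": 0.17},
  {"jaw": 85,"x": -85,"y": 48,"z": 22,"spin": 0.23},
  {"jaw": 85,"x": -96,"y": 54,"z": 31,"spin": 0.253},
  {"jaw": 85,"x": -96,"y": 54,"z": 31,"spin": 0.253},
  {"jaw": 85,"x": -96,"y": 54,"z": 31,"spin": 0.253},
])

```text
time_s: 1.9
tool_pos: [570.2, 98.1, 151.1]
tcp_rot: [0.736, 0.677, -0.0, -0.001]
force: [-1.0, -0.6, 0.5]
width: 85.1
grip_force: 0.0
```

```bash
python3 go.py 573 92 50 -0.0925
python3 - <<'E'
from h import *
s=imaging.get_image("side")
cv2.imwrite("pics/c2.png",cv2.resize(s[150:350,180:380],(500,500))[:,:,::-1])
E
```

```text
shift [ -5.9   3.5 101.1] spin 0.008 now [570.2  98.1 151.1] ang -0.084 t 1.9 w 85.1 gf 0.0 q6 0.23 F [-1.  -0.6  0.5]
```

View pics/c2.png

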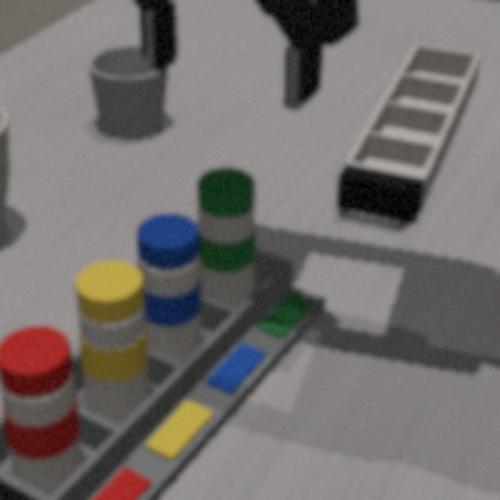

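The fingers straddle the green pot, roughly centred. I'll descend and close gently.

Emit:
send_rows([
  {"jaw": 85,"x": -6,"y": 3,"z": 10,"spin": 0.008},
  {"jaw": 85,"x": -6,"y": 3,"z": 35,"spin": 0.008},
  {"jaw": 85,"x": -6,"y": 3,"z": 65,"spin": 0.008},
  {"jaw": 85,"x": -6,"y": 3,"z": 90,"spin": 0.008},
  {"jaw": 85,"x": -6,"y": 3,"z": 101,"spin": 0.008},
  {"jaw": 85,"x": -6,"y": 3,"z": 101,"spin": 0.008},
  {"jaw": 85,"x": -6,"y": 3,"z": 101,"spin": 0.008},
], grip_force=25)

```text
time_s: 2.65
tool_pos: [574.4, 90.8, 51.1]
tcp_rot: [0.739, 0.673, 0.001, 0.0]
force: [0.6, 0.4, 0.4]
width: 84.9
grip_force: 0.0
```

```bash
python3 go.py 573 92 50 -0.0925
```

```text
shift [ 1.1 -1.5  1.1] spin -0.001 now [574.4  90.8  51.1] ang -0.094 t 2.65 w 84.9 gf 0.0 q6 0.23 F [0.6 0.4 0.4]
```

Emit:
send_rows([
  {"jaw": 60,"x": 1,"y": -1.5,"z": 0,"spin": 0},
  {"jaw": 45,"x": 1,"y": -1.5,"z": 0,"spin": 0},
  {"jaw": 40,"x": 1,"y": -1.5,"z": 0,"spin": 0},
  {"jaw": 30,"x": 1,"y": -1.5,"z": 0,"spin": 0},
  {"jaw": 25,"x": 1,"y": -1.5,"z": 0,"spin": 0},
  {"jaw": 25,"x": 1,"y": -1.5,"z": 0,"spin": 0},
  {"jaw": 25,"x": 1,"y": -1.5,"z": 0,"spin": 0},
  {"jaw": 25,"x": 1,"y": -1.5,"z": 0,"spin": 0},
  {"jaw": 25,"x": 1,"y": -1.5,"z": 0,"spin": 0},
  {"jaw": 25,"x": 1,"y": -1.5,"z": 0,"spin": 0},
], grip_force=25)

```text
time_s: 3.65
tool_pos: [572.7, 91.7, 50.8]
tcp_rot: [0.74, 0.673, 0.0, 0.0]
force: [-0.0, 0.1, 5.1]
width: 35.3
grip_force: 26.8
```

Emit:
send_rows([
  {"jaw": 25,"x": 0,"y": 0,"z": -5,"spin": 0},
  {"jaw": 25,"x": 0,"y": 0,"z": -20,"spin": 0},
  {"jaw": 25,"x": 0,"y": 0,"z": -45,"spin": 0},
  {"jaw": 25,"x": 0,"y": 0,"z": -70,"spin": 0},
  {"jaw": 25,"x": 0,"y": 0,"z": -90,"spin": 0},
  {"jaw": 25,"x": 0,"y": 0,"z": -105,"spin": 0},
  {"jaw": 25,"x": 0,"y": 0,"z": -110,"spin": 0},
  {"jaw": 25,"x": 0,"y": 0,"z": -110,"spin": 0},
])

```text
time_s: 4.45
tool_pos: [572.3, 91.7, 160.5]
tcp_rot: [0.74, 0.673, 0.0, 0.0]
force: [-1.0, 0.1, -0.6]
width: 34.9
grip_force: 26.4
```

```bash
python3 go.py 527.3 -97.4 160 0.094;python3 - <<'E'
from h import *
s=imaging.get_image("side")
cv2.imwrite("pics/c3.png",cv2.resize(s[130:330,180:380],(400,400))[:,:,::-1])
E
```

```text
shift [-192.5  -27.1    0.4] spin -0.188 now [572.3  91.7 160.5] ang -0.094 t 4.45 w 34.9 gf 26.4 q6 0.23 F [-1.   0.1 -0.6]
```

View pics/c3.png

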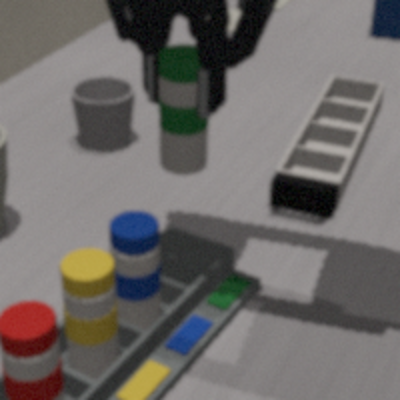

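Green is held upright. Carry it over the first carry pocket.

Emit:
send_rows([
  {"jaw": 25,"x": -10,"y": -1.4,"z": 0,"spin": -0.01},
  {"jaw": 25,"x": -32,"y": -4.5,"z": 0,"spin": -0.03},
  {"jaw": 25,"x": -64,"y": -9,"z": 0,"spin": -0.06},
  {"jaw": 25,"x": -98,"y": -14,"z": 0,"spin": -0.1},
  {"jaw": 25,"x": -130,"y": -18.4,"z": 0,"spin": -0.13},
  {"jaw": 25,"x": -162,"y": -23,"z": 0,"spin": -0.16},
  {"jaw": 25,"x": -183,"y": -26,"z": 0,"spin": -0.18},
  {"jaw": 25,"x": -192.5,"y": -27,"z": 0,"spin": -0.188},
  {"jaw": 25,"x": -192.5,"y": -27,"z": 0,"spin": -0.188},
  {"jaw": 25,"x": -192.5,"y": -27,"z": 0,"spin": -0.188},
])

```text
time_s: 5.5
tool_pos: [527.3, -97.0, 159.9]
tcp_rot: [0.673, 0.739, 0.0, -0.0]
force: [0.7, -0.2, -0.7]
width: 35.3
grip_force: 26.4
```

```bash
python3 go.py 527.3 -97.4 51.5 0.094;python3 - <<'E'
from h import *
s=imaging.get_image("side"); t=imaging.get_image("top")
cv2.imwrite("pics/c4.png",np.hstack([cv2.resize(s[60:260,240:440],(400,400)),cv2.resize(t[180:300,270:390],(400,400))])[:,:,::-1])
for n,I in(("top",t),("side",s)):
  print(n,[(q[0].round(1).tolist(),q[1].tolist()) for q in blobs(I,"green",15)])
E
```

```text
shift [ -0.4  -0.  108.4] spin -0.0 now [527.3 -97.  159.9] ang 0.094 t 5.5 w 35.3 gf 26.4 q6 -0.3 F [ 0.7 -0.2 -0.7]
top [([228.3, 254.0], [221, 251, 16, 7, 95])]
side [([293.6, 275.8], [285, 269, 18, 15, 142])]
```

View pics/c4.png

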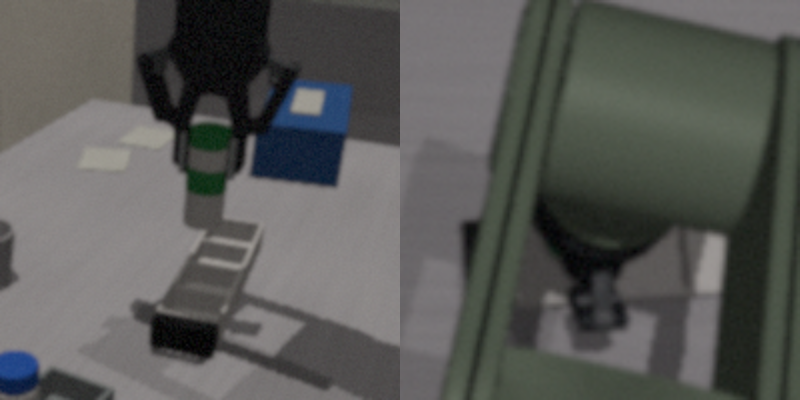

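Green is upright in the gripper, near (343,140) in the side view. Before lowering, I'll check the carry rack estimate in the side view.

Run:
```python
from h import *
im=cv2.imread("pics/side0.png"); C=np.array([535.5,-184]); y=.094; e=np.array([-np.sin(y),np.cos(y)]); x=np.array([e[1],-e[0]])
k=5; b=cv2.resize(im[160:240,300:400],None,fx=k,fy=k,interpolation=2)
def poly(a0,a1,bx):
    P=[np.r_[C+s*e+t*x,30] for s,t in((a0,-bx),(a1,-bx),(a1,bx),(a0,bx))]
    p=((proj("side",P)-[300,160]+.5)*k).astype(int); cv2.polylines(b,[p],True,(0,0,255),1)
poly(-118,118,31)
for c in(87,29,-29,-87): poly(c-27,c+27,27)
cv2.imwrite("pics/ov.png",b)
```

```text
(no output)
```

View pics/ov.png

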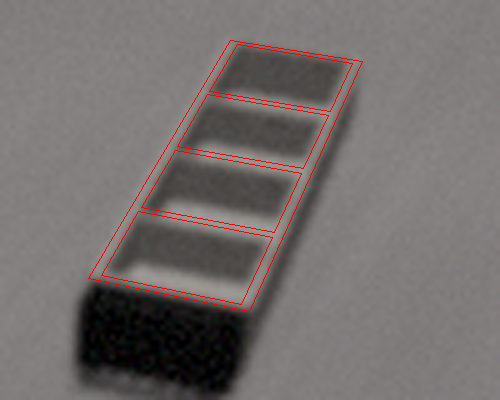

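The overlay matches the rack within about 1 px, so I'll lower and release.

Emit:
send_rows([
  {"jaw": 25,"x": 0,"y": 0,"z": 10,"spin": 0},
  {"jaw": 25,"x": 0,"y": 0,"z": 35,"spin": 0},
  {"jaw": 25,"x": 0,"y": 0,"z": 60,"spin": 0},
  {"jaw": 25,"x": 0,"y": 0,"z": 80,"spin": 0},
  {"jaw": 25,"x": 0,"y": 0,"z": 93,"spin": 0},
  {"jaw": 25,"x": 0,"y": 0,"z": 102,"spin": 0},
  {"jaw": 25,"x": 0,"y": 0,"z": 106,"spin": 0},
  {"jaw": 25,"x": 0,"y": 0,"z": 108,"spin": 0},
  {"jaw": 25,"x": 0,"y": 0,"z": 108,"spin": 0},
  {"jaw": 25,"x": 0,"y": 0,"z": 108,"spin": 0},
])

```text
time_s: 6.6
tool_pos: [527.8, -97.5, 52.9]
tcp_rot: [0.673, 0.74, 0.0, 0.001]
force: [0.5, -0.5, -0.9]
width: 35.0
grip_force: 26.4
```

```bash
python3 go.py 527.3 -97.4 51 0.094
```

```text
shift [ 0.2 -0.5  1.9] spin 0.0 now [527.8 -97.5  52.9] ang 0.094 t 6.6 w 35.0 gf 26.4 q6 -0.3 F [ 0.5 -0.5 -0.9]
```

Emit:
send_rows([
  {"jaw": 25,"x": 0,"y": 0,"z": 1,"spin": 0},
  {"jaw": 25,"x": 0,"y": 0,"z": 2,"spin": 0},
  {"jaw": 25,"x": 0,"y": 0,"z": 2,"spin": 0},
  {"jaw": 38,"x": 0,"y": 0,"z": 2,"spin": 0},
  {"jaw": 42,"x": 0,"y": 0,"z": 2,"spin": 0},
  {"jaw": 50,"x": 0,"y": 0,"z": 2,"spin": 0},
  {"jaw": 65,"x": 0,"y": 0,"z": 2,"spin": 0},
  {"jaw": 85,"x": 0,"y": 0,"z": 2,"spin": 0},
  {"jaw": 85,"x": 0,"y": 0,"z": 2,"spin": 0},
  {"jaw": 85,"x": 0,"y": 0,"z": 2,"spin": 0},
])

```text
time_s: 7.6
tool_pos: [527.4, -97.5, 50.3]
tcp_rot: [0.673, 0.74, 0.0, -0.0]
force: [-0.7, -0.8, 0.0]
width: 84.8
grip_force: 0.0
```

Emit:
send_rows([
  {"jaw": 85,"x": 0,"y": 0,"z": -10,"spin": 0},
  {"jaw": 85,"x": 0,"y": 0,"z": -35,"spin": 0},
  {"jaw": 85,"x": 0,"y": 0,"z": -65,"spin": 0},
  {"jaw": 85,"x": 0,"y": 0,"z": -90,"spin": 0},
  {"jaw": 85,"x": 0,"y": 0,"z": -100,"spin": 0},
  {"jaw": 85,"x": 0,"y": 0,"z": -100,"spin": 0},
])

```text
time_s: 8.2
tool_pos: [528.3, -97.6, 152.0]
tcp_rot: [0.673, 0.74, 0.001, 0.002]
force: [-0.1, 0.1, -0.1]
width: 85.2
grip_force: 0.0
```

```bash
python3 go.py 579 152.5 150 -0.0925
python3 - <<'E'
from h import *
s=imaging.get_image("side")
for c in("green","blue"):
  print(c,[(q[0].round(1).tolist(),q[1].tolist(),ray("side",[q[0]],85)[0].round(1)) for q in blobs(s,c,15)])
print(proj("side",[[527.3,-97.4,86],[527.3,-97.4,50]]))
E
```

```text
shift [244.3  74.    2. ] spin 0.187 now [528.3 -97.6 152. ] ang 0.094 t 8.2 w 85.2 gf 0.0 q6 -0.3 F [-0.1  0.1 -0.1]
green [([293.8, 275.8], [285, 269, 18, 15, 136], array([493.4, 180.5,  85. ]))]
blue [([378.3, 109.8], [373, 101, 10, 18, 128], array([ 588.7, -612. ,   85. ])), ([398.5, 128.5], [375, 101, 41, 51, 1008], array([ 500.5, -474.9,   85. ])), ([246.8, 245.9], [236, 236, 23, 21, 395], array([581.5, 150.4,  85. ])), ([248.6, 273.1], [238, 266, 22, 14, 202], array([548.2, 202.7,  85. ])), ([274.0, 296.9], [263, 288, 23, 19, 212], array([498. , 227.9,  85. ]))]
[[339.67823843 184.70640428]
 [338.04725852 201.6592432 ]]
```

Emit:
send_rows([
  {"jaw": 85,"x": 20,"y": 6,"z": 0,"spin": 0.015},
  {"jaw": 85,"x": 60,"y": 18,"z": 0,"spin": 0.045},
  {"jaw": 85,"x": 100,"y": 31,"z": 0,"spin": 0.08},
  {"jaw": 85,"x": 140,"y": 43,"z": 0,"spin": 0.11},
  {"jaw": 85,"x": 180,"y": 55,"z": 0,"spin": 0.14},
  {"jaw": 85,"x": 215,"y": 66,"z": 0,"spin": 0.165},
  {"jaw": 85,"x": 236,"y": 73,"z": 0,"spin": 0.18},
  {"jaw": 85,"x": 243,"y": 75,"z": 0,"spin": 0.187},
  {"jaw": 85,"x": 243,"y": 75,"z": 0,"spin": 0.187},
  {"jaw": 85,"x": 243,"y": 75,"z": 0,"spin": 0.187},
])

```text
time_s: 9.25
tool_pos: [578.6, 150.4, 149.5]
tcp_rot: [0.739, 0.673, -0.001, -0.0]
force: [1.0, -0.9, 1.2]
width: 84.9
grip_force: 0.0
```

```bash
python3 go.py 580 151.5 50 -0.0925
python3 - <<'E'
from h import *
s=imaging.get_image("side");t=imaging.get_image("top")
cv2.imwrite("pics/c5.png",np.hstack([cv2.resize(s[120:320,200:400],(400,400)),cv2.resize(t[200:300,290:390],(400,400))])[:,:,::-1])
for n,I in(("top",t),("side",s)):
  print(n,[(q[0].round(1).tolist(),q[1].tolist(),ray(n,[q[0]],94 if n=="top" else 86)[0].round(1)) for q in blobs(I,"green",15)])
E
```

```text
shift [ 1.4  1.5 99.5] spin -0.001 now [578.6 150.4 149.5] ang -0.093 t 9.25 w 84.9 gf 0.0 q6 0.33 F [ 1.  -0.9  1.2]
top [([319.3, 253.1], [311, 246, 17, 16, 197], array([525.3, -96.3,  94. ])), ([228.3, 254.0], [221, 251, 16, 7, 94], array([518.1,  90.9,  94. ]))]
side [([339.4, 184.3], [332, 179, 16, 12, 172], array([528.4, -98.7,  86. ])), ([337.2, 205.6], [330, 201, 16, 10, 102], array([505. , -20.5,  86. ])), ([293.7, 275.7], [285, 269, 18, 15, 137], array([492.9, 181.6,  86. ]))]
```

View pics/c5.png

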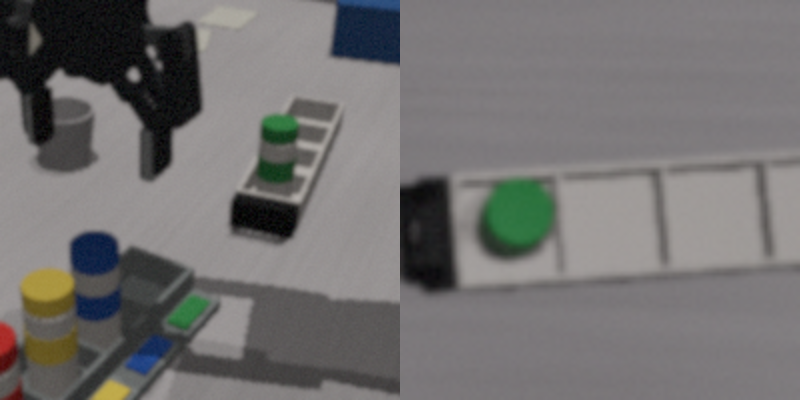

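Green stands upright in the handle-end pocket, with its lid at (319,253) in the top view and (339,184) in the side view, on target. Next, blue.

Emit:
send_rows([
  {"jaw": 85,"x": 1.4,"y": 1.5,"z": 10,"spin": 0},
  {"jaw": 85,"x": 1.4,"y": 1.5,"z": 35,"spin": 0},
  {"jaw": 85,"x": 1.4,"y": 1.5,"z": 65,"spin": 0},
  {"jaw": 85,"x": 1.4,"y": 1.5,"z": 88,"spin": 0},
  {"jaw": 85,"x": 1.4,"y": 1.5,"z": 99,"spin": 0},
  {"jaw": 85,"x": 1.4,"y": 1.5,"z": 99,"spin": 0},
  {"jaw": 85,"x": 1.4,"y": 1.5,"z": 99,"spin": 0},
  {"jaw": 60,"x": 1.4,"y": 1.5,"z": 99,"spin": 0},
  {"jaw": 45,"x": 1.4,"y": 1.5,"z": 99,"spin": 0},
])

```text
time_s: 10.25
tool_pos: [581.7, 152.9, 52.6]
tcp_rot: [0.739, 0.673, 0.001, 0.001]
force: [0.1, 0.1, -0.2]
width: 58.7
grip_force: 0.0
```

Emit:
send_rows([
  {"jaw": 40,"x": 0,"y": 0,"z": 0,"spin": 0},
  {"jaw": 30,"x": 0,"y": 0,"z": 0,"spin": 0},
  {"jaw": 25,"x": 0,"y": 0,"z": 0,"spin": 0},
  {"jaw": 25,"x": 0,"y": 0,"z": 0,"spin": 0},
  {"jaw": 25,"x": 0,"y": 0,"z": 0,"spin": 0},
  {"jaw": 25,"x": 0,"y": 0,"z": 0,"spin": 0},
  {"jaw": 25,"x": 0,"y": 0,"z": 0,"spin": 0},
], grip_force=25)

```text
time_s: 10.95
tool_pos: [581.2, 152.9, 52.0]
tcp_rot: [0.739, 0.673, 0.001, 0.0]
force: [-1.5, 0.6, 5.2]
width: 35.1
grip_force: 25.0
```

Emit:
send_rows([
  {"jaw": 25,"x": 0,"y": 0,"z": -5,"spin": 0},
  {"jaw": 25,"x": 0,"y": 0,"z": -20,"spin": 0},
  {"jaw": 25,"x": 0,"y": 0,"z": -45,"spin": 0},
  {"jaw": 25,"x": 0,"y": 0,"z": -70,"spin": 0},
  {"jaw": 25,"x": 0,"y": 0,"z": -90,"spin": 0},
  {"jaw": 25,"x": 0,"y": 0,"z": -110,"spin": 0},
  {"jaw": 25,"x": 0,"y": 0,"z": -120,"spin": 0},
  {"jaw": 25,"x": 0,"y": 0,"z": -120,"spin": 0},
])

```text
time_s: 11.75
tool_pos: [581.5, 152.9, 172.5]
tcp_rot: [0.739, 0.673, 0.001, 0.001]
force: [0.2, 0.5, -0.9]
width: 35.2
grip_force: 25.1
```

```bash
python3 go.py 532.8 -155.1 170 0.094
```

```text
shift [-311.2  -19.9    2.1] spin -0.187 now [581.5 152.9 172.5] ang -0.093 t 11.75 w 35.2 gf 25.1 q6 0.33 F [ 0.2  0.5 -0.9]
```

Emit:
send_rows([
  {"jaw": 25,"x": -12,"y": -0.8,"z": 0,"spin": -0.007},
  {"jaw": 25,"x": -40,"y": -2.6,"z": 0,"spin": -0.024},
  {"jaw": 25,"x": -80,"y": -5,"z": 0,"spin": -0.048},
  {"jaw": 25,"x": -122,"y": -7.8,"z": 0,"spin": -0.073},
  {"jaw": 25,"x": -164,"y": -10.5,"z": 0,"spin": -0.1},
  {"jaw": 25,"x": -206,"y": -13,"z": 0,"spin": -0.124},
  {"jaw": 25,"x": -246,"y": -15.7,"z": 0,"spin": -0.148},
  {"jaw": 25,"x": -280,"y": -18,"z": 0,"spin": -0.168},
  {"jaw": 25,"x": -302,"y": -19.3,"z": 0,"spin": -0.182},
  {"jaw": 25,"x": -311,"y": -20,"z": 0,"spin": -0.187},
])

```text
time_s: 12.75
tool_pos: [530.4, -157.3, 169.8]
tcp_rot: [0.674, 0.739, -0.001, -0.001]
force: [0.0, 0.7, -0.8]
width: 35.1
grip_force: 25.1
```

Emit:
send_rows([
  {"jaw": 25,"x": 0,"y": 0,"z": 0,"spin": 0},
  {"jaw": 25,"x": 0,"y": 0,"z": 0,"spin": 0},
  {"jaw": 25,"x": 0,"y": 0,"z": 0,"spin": 0},
])

```text
time_s: 13.05
tool_pos: [532.1, -153.9, 171.0]
tcp_rot: [0.673, 0.74, 0.0, -0.0]
force: [-0.4, -0.3, -1.0]
width: 35.2
grip_force: 25.1
```

```bash
python3 go.py 532.8 -155.1 52.5 0.094
```

```text
shift [ -1.3   0.7 118.5] spin 0.001 now [ 532.1 -153.9  171. ] ang 0.095 t 13.05 w 35.2 gf 25.1 q6 -0.4 F [-0.4 -0.3 -1. ]
```

Emit:
send_rows([
  {"jaw": 25,"x": -1,"y": 0.5,"z": 10,"spin": 0},
  {"jaw": 25,"x": -1,"y": 0.5,"z": 35,"spin": 0},
  {"jaw": 25,"x": -1,"y": 0.5,"z": 62,"spin": 0},
  {"jaw": 25,"x": -1,"y": 0.5,"z": 86,"spin": 0},
  {"jaw": 25,"x": -1,"y": 0.5,"z": 102,"spin": 0},
  {"jaw": 25,"x": -1,"y": 0.5,"z": 111,"spin": 0},
  {"jaw": 25,"x": -1,"y": 0.5,"z": 116,"spin": 0},
  {"jaw": 25,"x": -1,"y": 0.5,"z": 118,"spin": 0},
  {"jaw": 25,"x": -1,"y": 0.5,"z": 118,"spin": 0},
  {"jaw": 25,"x": -1,"y": 0.5,"z": 118,"spin": 0},
])

```text
time_s: 14.05
tool_pos: [533.2, -156.1, 54.0]
tcp_rot: [0.673, 0.74, 0.0, 0.001]
force: [0.1, 1.2, -0.8]
width: 35.4
grip_force: 25.1
```

Emit:
send_rows([
  {"jaw": 25,"x": 0,"y": 0,"z": 0,"spin": 0},
  {"jaw": 25,"x": 0,"y": 0,"z": 0,"spin": 0},
])

```text
time_s: 14.25
tool_pos: [532.9, -156.1, 53.8]
tcp_rot: [0.673, 0.74, 0.0, 0.0]
force: [-0.2, -0.9, -0.6]
width: 35.4
grip_force: 25.1
```

Emit:
send_rows([
  {"jaw": 25,"x": 0,"y": 0,"z": 1,"spin": 0},
  {"jaw": 25,"x": 0,"y": 0,"z": 1.5,"spin": 0},
  {"jaw": 25,"x": 0,"y": 0,"z": 1.5,"spin": 0},
  {"jaw": 38,"x": 0,"y": 0,"z": 1.5,"spin": 0},
  {"jaw": 42,"x": 0,"y": 0,"z": 1.5,"spin": 0},
  {"jaw": 50,"x": 0,"y": 0,"z": 1.5,"spin": 0},
  {"jaw": 65,"x": 0,"y": 0,"z": 1.5,"spin": 0},
  {"jaw": 85,"x": 0,"y": 0,"z": 1.5,"spin": 0},
  {"jaw": 85,"x": 0,"y": 0,"z": 1.5,"spin": 0},
  {"jaw": 85,"x": 0,"y": 0,"z": 1.5,"spin": 0},
])

```text
time_s: 15.25
tool_pos: [532.7, -156.0, 51.8]
tcp_rot: [0.673, 0.74, 0.0, -0.0]
force: [-0.1, -0.1, 0.6]
width: 84.6
grip_force: 0.0
```

Emit:
send_rows([
  {"jaw": 85,"x": 0,"y": 0,"z": -10,"spin": 0},
  {"jaw": 85,"x": 0,"y": 0,"z": -35,"spin": 0},
  {"jaw": 85,"x": 0,"y": 0,"z": -65,"spin": 0},
  {"jaw": 85,"x": 0,"y": 0,"z": -90,"spin": 0},
  {"jaw": 85,"x": 0,"y": 0,"z": -100,"spin": 0},
  {"jaw": 85,"x": 0,"y": 0,"z": -100,"spin": 0},
  {"jaw": 85,"x": 0,"y": 0,"z": -100,"spin": 0},
])

```text
time_s: 15.95
tool_pos: [532.0, -155.8, 151.0]
tcp_rot: [0.673, 0.74, -0.0, -0.001]
force: [0.1, -0.5, -0.5]
width: 84.6
grip_force: 0.0
```

```bash
python3 go.py 584 206 150 -0.0925
python3 - <<'E'
from h import *
s=imaging.get_image("side")
for c in("yellow","red"):
  print(c,[(q[0].round(1).tolist(),ray("side",[q[0]],86)[0].round(1)) for q in blobs(s,c,15)])
E
```

```text
shift [355.3  85.7   1.1] spin 0.186 now [ 532.  -155.8  151. ] ang 0.094 t 15.95 w 84.6 gf 0.0 q6 -0.4 F [ 0.1 -0.5 -0.5]
yellow [([223.5, 266.0], array([584.8, 205.9,  86. ])), ([225.2, 294.5], array([552.2, 252.2,  86. ])), ([251.4, 321.4], array([501.8, 276.4,  86. ]))]
red [([193.4, 294.0], array([587. , 268.9,  86. ])), ([196.9, 324.5], array([553.4, 307.9,  86. ])), ([224.9, 350.1], array([506.2, 324. ,  86. ]))]
```

Emit:
send_rows([
  {"jaw": 85,"x": 20,"y": 5,"z": 0,"spin": 0.01},
  {"jaw": 85,"x": 60,"y": 14.5,"z": 0,"spin": 0.03},
  {"jaw": 85,"x": 104,"y": 25,"z": 0,"spin": 0.055},
  {"jaw": 85,"x": 148,"y": 36,"z": 0,"spin": 0.078},
  {"jaw": 85,"x": 192,"y": 46,"z": 0,"spin": 0.1},
  {"jaw": 85,"x": 236,"y": 57,"z": 0,"spin": 0.124},
  {"jaw": 85,"x": 280,"y": 67.5,"z": 0,"spin": 0.147},
  {"jaw": 85,"x": 320,"y": 77,"z": 0,"spin": 0.168},
  {"jaw": 85,"x": 345,"y": 83,"z": 0,"spin": 0.18},
  {"jaw": 85,"x": 355,"y": 86,"z": 0,"spin": 0.186},
])

```text
time_s: 17.0
tool_pos: [584.3, 207.8, 149.9]
tcp_rot: [0.738, 0.675, -0.001, -0.001]
force: [0.3, 0.3, -0.4]
width: 84.9
grip_force: 0.0
```

Emit:
send_rows([
  {"jaw": 85,"x": 0,"y": 0,"z": 0,"spin": 0},
  {"jaw": 85,"x": 0,"y": 0,"z": 0,"spin": 0},
  {"jaw": 85,"x": 0,"y": 0,"z": 0,"spin": 0},
])

```text
time_s: 17.3
tool_pos: [584.8, 203.9, 151.6]
tcp_rot: [0.739, 0.673, -0.0, -0.0]
force: [0.4, -0.4, -0.3]
width: 85.2
grip_force: 0.0
```

```bash
python3 go.py 584 206 50 -0.0925
python3 - <<'E'
from h import *
s=imaging.get_image("side");t=imaging.get_image("top")
cv2.imwrite("pics/c6.png",np.hstack([cv2.resize(s[120:320,180:380],(400,400)),cv2.resize(t[200:300,290:390],(400,400))])[:,:,::-1])
for n,I in(("top",t),("side",s)):
 for c in("green","blue"):
  print(n,c,[(q[0].round(1).tolist(),ray(n,[q[0]],94 if n=="top" else 86)[0].round(1)) for q in blobs(I,c,15)])
E
```

```text
shift [  2.1  -0.9 101.6] spin -0.001 now [584.8 203.9 151.6] ang -0.093 t 17.3 w 85.2 gf 0.0 q6 0.41 F [ 0.4 -0.4 -0.3]
top green [([319.3, 253.0], array([525.5, -96.4,  94. ])), ([228.6, 254.0], array([518.1,  90.1,  94. ]))]
top blue [([534.7, 252.6], array([ 537.3, -554.2,   94. ])), ([347.2, 251.5], array([ 530.2, -153.7,   94. ])), ([202.4, 250.7], array([523.2, 144.5,  94. ]))]
side green [([339.8, 183.7], array([ 528.5, -101.5,   86. ])), ([337.4, 205.5], array([504.7, -20.7,  86. ])), ([293.5, 275.9], array([493. , 182.1,  86. ]))]
side blue [([390.6, 127.1], array([ 520.6, -473.3,   86. ])), ([347.5, 171.6], array([ 532.7, -159.8,   86. ])), ([350.7, 191.9], array([500. , -79.2,  86. ])), ([273.8, 297.0], array([497.6, 229.2,  86. ]))]
```

View pics/c6.png

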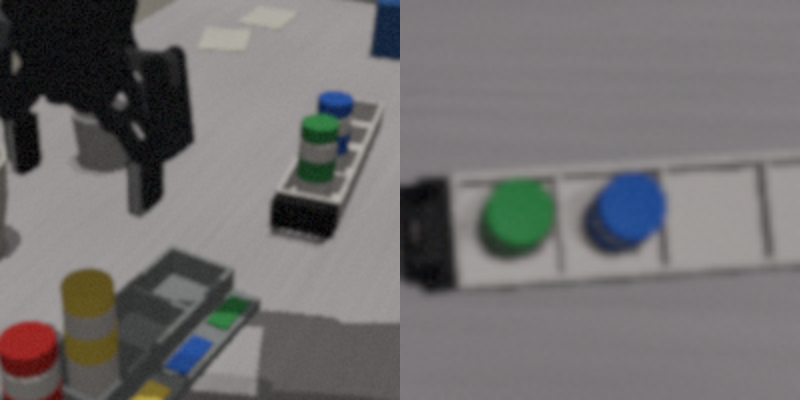

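Green and blue stand upright in the first two carry pockets, with lids at (319,253) and (347,251.5) in the top view. Now yellow.

Emit:
send_rows([
  {"jaw": 85,"x": 2,"y": -1,"z": 10,"spin": 0},
  {"jaw": 85,"x": 2,"y": -1,"z": 35,"spin": 0},
  {"jaw": 85,"x": 2,"y": -1,"z": 65,"spin": 0},
  {"jaw": 85,"x": 2,"y": -1,"z": 88,"spin": 0},
  {"jaw": 85,"x": 2,"y": -1,"z": 101,"spin": 0},
  {"jaw": 85,"x": 2,"y": -1,"z": 101,"spin": 0},
  {"jaw": 85,"x": 2,"y": -1,"z": 101,"spin": 0},
  {"jaw": 60,"x": 2,"y": -1,"z": 101,"spin": 0},
  {"jaw": 45,"x": 2,"y": -1,"z": 101,"spin": 0},
])

```text
time_s: 18.3
tool_pos: [585.0, 207.9, 52.2]
tcp_rot: [0.739, 0.674, 0.001, 0.001]
force: [0.0, -0.1, 0.2]
width: 58.8
grip_force: 0.0
```

Emit:
send_rows([
  {"jaw": 40,"x": 0,"y": 0,"z": 0,"spin": 0},
  {"jaw": 30,"x": 0,"y": 0,"z": 0,"spin": 0},
  {"jaw": 25,"x": 0,"y": 0,"z": 0,"spin": 0},
  {"jaw": 25,"x": 0,"y": 0,"z": 0,"spin": 0},
  {"jaw": 25,"x": 0,"y": 0,"z": 0,"spin": 0},
  {"jaw": 25,"x": 0,"y": 0,"z": 0,"spin": 0},
  {"jaw": 25,"x": 0,"y": 0,"z": 0,"spin": 0},
], grip_force=25)

```text
time_s: 19.0
tool_pos: [584.6, 207.7, 51.6]
tcp_rot: [0.739, 0.674, 0.001, 0.0]
force: [-1.5, -0.1, 5.5]
width: 35.3
grip_force: 25.0
```

Emit:
send_rows([
  {"jaw": 25,"x": 0,"y": 0,"z": -5,"spin": 0},
  {"jaw": 25,"x": 0,"y": 0,"z": -20,"spin": 0},
  {"jaw": 25,"x": 0,"y": 0,"z": -45,"spin": 0},
  {"jaw": 25,"x": 0,"y": 0,"z": -70,"spin": 0},
  {"jaw": 25,"x": 0,"y": 0,"z": -90,"spin": 0},
  {"jaw": 25,"x": 0,"y": 0,"z": -110,"spin": 0},
  {"jaw": 25,"x": 0,"y": 0,"z": -120,"spin": 0},
  {"jaw": 25,"x": 0,"y": 0,"z": -120,"spin": 0},
])

```text
time_s: 19.8
tool_pos: [584.7, 207.8, 171.9]
tcp_rot: [0.739, 0.674, 0.001, 0.0]
force: [-0.6, -0.5, -0.6]
width: 35.1
grip_force: 25.1
```

```bash
python3 go.py 538.2 -212.9 171 0.094
```

```text
shift [-423.2   -7.7    0.5] spin -0.186 now [584.7 207.8 171.9] ang -0.092 t 19.8 w 35.1 gf 25.1 q6 0.41 F [-0.6 -0.5 -0.6]
```

Emit:
send_rows([
  {"jaw": 25,"x": -12,"y": 0,"z": 0,"spin": -0.005},
  {"jaw": 25,"x": -40,"y": -0.7,"z": 0,"spin": -0.018},
  {"jaw": 25,"x": -80,"y": -1.5,"z": 0,"spin": -0.035},
  {"jaw": 25,"x": -122,"y": -2.2,"z": 0,"spin": -0.054},
  {"jaw": 25,"x": -164,"y": -3,"z": 0,"spin": -0.072},
  {"jaw": 25,"x": -206,"y": -3.8,"z": 0,"spin": -0.09},
  {"jaw": 25,"x": -248,"y": -4.5,"z": 0,"spin": -0.109},
  {"jaw": 25,"x": -290,"y": -5.3,"z": 0,"spin": -0.128},
  {"jaw": 25,"x": -330,"y": -6,"z": 0,"spin": -0.145},
  {"jaw": 25,"x": -362,"y": -6.6,"z": 0,"spin": -0.159},
])

```text
time_s: 20.8
tool_pos: [542.4, -154.9, 169.2]
tcp_rot: [0.683, 0.73, -0.001, -0.001]
force: [0.6, -0.6, -2.1]
width: 35.0
grip_force: 25.1
```

```bash
python3 go.py 538.2 -212 171 0.094
```

```text
shift [-56.7  -8.   -1.8] spin -0.028 now [ 542.4 -154.9  169.2] ang 0.066 t 20.8 w 35.0 gf 25.1 q6 -0.36 F [ 0.6 -0.6 -2.1]
```

Emit:
send_rows([
  {"jaw": 25,"x": -20,"y": -3,"z": 0,"spin": -0.01},
  {"jaw": 25,"x": -40,"y": -6,"z": 0,"spin": -0.02},
  {"jaw": 25,"x": -53,"y": -8,"z": 0,"spin": -0.026},
  {"jaw": 25,"x": -57,"y": -8,"z": 0,"spin": -0.028},
  {"jaw": 25,"x": -57,"y": -8,"z": 0,"spin": -0.028},
  {"jaw": 25,"x": -57,"y": -8,"z": 0,"spin": -0.028},
  {"jaw": 25,"x": -57,"y": -8,"z": 0,"spin": -0.028},
])

```text
time_s: 21.5
tool_pos: [540.2, -208.8, 170.7]
tcp_rot: [0.672, 0.74, 0.0, -0.0]
force: [0.1, -0.6, -0.2]
width: 35.3
grip_force: 25.1
```

```bash
python3 go.py 538.2 -212 52 0.094
```

```text
shift [ -3.   -2.3 118.7] spin 0.002 now [ 540.2 -208.8  170.7] ang 0.096 t 21.5 w 35.3 gf 25.1 q6 -0.49 F [ 0.1 -0.6 -0.2]
```

Emit:
send_rows([
  {"jaw": 25,"x": -3,"y": -2,"z": 10,"spin": 0},
  {"jaw": 25,"x": -3,"y": -2,"z": 35,"spin": 0},
  {"jaw": 25,"x": -3,"y": -2,"z": 62,"spin": 0},
  {"jaw": 25,"x": -3,"y": -2,"z": 86,"spin": 0},
  {"jaw": 25,"x": -3,"y": -2,"z": 102,"spin": 0},
  {"jaw": 25,"x": -3,"y": -2,"z": 111,"spin": 0},
  {"jaw": 25,"x": -3,"y": -2,"z": 116,"spin": 0},
  {"jaw": 25,"x": -3,"y": -2,"z": 118,"spin": 0},
  {"jaw": 25,"x": -3,"y": -2,"z": 118,"spin": 0},
  {"jaw": 25,"x": -3,"y": -2,"z": 118,"spin": 0},
])

```text
time_s: 22.5
tool_pos: [539.0, -213.1, 53.6]
tcp_rot: [0.673, 0.74, 0.0, 0.001]
force: [0.3, 0.3, -1.6]
width: 35.5
grip_force: 25.1
```

Emit:
send_rows([
  {"jaw": 25,"x": 0,"y": 0,"z": 0,"spin": 0},
  {"jaw": 25,"x": 0,"y": 0,"z": 0,"spin": 0},
])

```text
time_s: 22.7
tool_pos: [538.7, -213.0, 53.3]
tcp_rot: [0.673, 0.74, 0.0, 0.0]
force: [0.0, 0.1, -0.6]
width: 35.2
grip_force: 25.1
```

Emit:
send_rows([
  {"jaw": 25,"x": 0,"y": 0,"z": 1,"spin": 0},
  {"jaw": 25,"x": 0,"y": 0,"z": 1.5,"spin": 0},
  {"jaw": 25,"x": 0,"y": 0,"z": 1.5,"spin": 0},
  {"jaw": 38,"x": 0,"y": 0,"z": 1.5,"spin": 0},
  {"jaw": 42,"x": 0,"y": 0,"z": 1.5,"spin": 0},
  {"jaw": 50,"x": 0,"y": 0,"z": 1.5,"spin": 0},
  {"jaw": 65,"x": 0,"y": 0,"z": 1.5,"spin": 0},
  {"jaw": 85,"x": 0,"y": 0,"z": 1.5,"spin": 0},
  {"jaw": 85,"x": 0,"y": 0,"z": 1.5,"spin": 0},
  {"jaw": 85,"x": 0,"y": 0,"z": 1.5,"spin": 0},
])

```text
time_s: 23.7
tool_pos: [538.5, -212.9, 51.3]
tcp_rot: [0.673, 0.74, 0.0, -0.0]
force: [0.4, 0.0, 0.0]
width: 84.9
grip_force: 0.0
```

Emit:
send_rows([
  {"jaw": 85,"x": 0,"y": 0,"z": -10,"spin": 0},
  {"jaw": 85,"x": 0,"y": 0,"z": -35,"spin": 0},
  {"jaw": 85,"x": 0,"y": 0,"z": -65,"spin": 0},
  {"jaw": 85,"x": 0,"y": 0,"z": -90,"spin": 0},
  {"jaw": 85,"x": 0,"y": 0,"z": -100,"spin": 0},
  {"jaw": 85,"x": 0,"y": 0,"z": -100,"spin": 0},
  {"jaw": 85,"x": 0,"y": 0,"z": -100,"spin": 0},
])

```text
time_s: 24.4
tool_pos: [537.8, -212.6, 150.5]
tcp_rot: [0.673, 0.74, -0.0, -0.001]
force: [-0.2, 0.1, 0.5]
width: 85.2
grip_force: 0.0
```

```bash
python3 go.py 586.5 269.5 152 -0.0925
```

```text
shift [475.3  94.2  -1.2] spin 0.188 now [ 537.8 -212.6  150.5] ang 0.095 t 24.4 w 85.2 gf 0.0 q6 -0.49 F [-0.2  0.1  0.5]
```

Emit:
send_rows([
  {"jaw": 85,"x": 20,"y": 4,"z": 0,"spin": 0.008},
  {"jaw": 85,"x": 60,"y": 12,"z": 0,"spin": 0.024},
  {"jaw": 85,"x": 104,"y": 21,"z": 0,"spin": 0.041},
  {"jaw": 85,"x": 148,"y": 29,"z": 0,"spin": 0.058},
  {"jaw": 85,"x": 192,"y": 38,"z": 0,"spin": 0.076},
  {"jaw": 85,"x": 236,"y": 47,"z": 0,"spin": 0.093},
  {"jaw": 85,"x": 280,"y": 55,"z": 0,"spin": 0.11},
  {"jaw": 85,"x": 324,"y": 64,"z": 0,"spin": 0.128},
  {"jaw": 85,"x": 366,"y": 73,"z": 0,"spin": 0.145},
  {"jaw": 85,"x": 400,"y": 79,"z": 0,"spin": 0.158},
])

```text
time_s: 25.4
tool_pos: [578.3, 195.0, 149.3]
tcp_rot: [0.729, 0.685, -0.001, -0.001]
force: [-0.3, -1.0, 0.6]
width: 85.0
grip_force: 0.0
```

```bash
python3 go.py 586.5 269.5 152 -0.0925
```

```text
shift [74.8  3.6 -2.8] spin 0.03 now [578.3 195.  149.3] ang -0.062 t 25.4 w 85.0 gf 0.0 q6 0.37 F [-0.3 -1.   0.6]
```

Emit:
send_rows([
  {"jaw": 85,"x": 25,"y": 1,"z": 0,"spin": 0.01},
  {"jaw": 85,"x": 50,"y": 2,"z": 0,"spin": 0.02},
  {"jaw": 85,"x": 69,"y": 3,"z": 0,"spin": 0.028},
  {"jaw": 85,"x": 75,"y": 3.5,"z": 0,"spin": 0.03},
  {"jaw": 85,"x": 75,"y": 3.5,"z": 0,"spin": 0.03},
  {"jaw": 85,"x": 75,"y": 3.5,"z": 0,"spin": 0.03},
  {"jaw": 85,"x": 75,"y": 3.5,"z": 0,"spin": 0.03},
])

```text
time_s: 26.1
tool_pos: [587.2, 266.3, 151.0]
tcp_rot: [0.74, 0.673, -0.0, -0.0]
force: [0.3, 0.5, 0.2]
width: 85.4
grip_force: 0.0
```

```bash
python3 go.py 586.5 269.5 50 -0.0925
python3 - <<'E'
from h import *
s=imaging.get_image("side");t=imaging.get_image("top")
cv2.imwrite("pics/c7.png",np.hstack([cv2.resize(s[140:380,140:380],(400,400)),cv2.resize(t[200:300,300:400],(400,400))])[:,:,::-1])
for n,I in(("top",t),("side",s)):
 for c in("yellow","red"):
  print(n,c,[(q[0].round(1).tolist(),ray(n,[q[0]],94 if n=="top" else 86)[0].round(1)) for q in blobs(I,c,15)])
E
```

```text
shift [  3.2  -0.9 101. ] spin -0.002 now [587.2 266.3 151. ] ang -0.094 t 26.1 w 85.4 gf 0.0 q6 0.5 F [0.3 0.5 0.2]
top yellow [([374.7, 248.9], array([ 537.1, -210.9,   94. ])), ([176.8, 247.7], array([527.9, 198.2,  94. ])), ([365.3, 255.0], array([ 524. , -191.3,   94. ]))]
top red [([145.5, 219.6], array([585. , 268.4,  94. ])), ([155.3, 227.2], array([569.5, 246.5,  94. ])), ([151.7, 244.5], array([532.8, 251.3,  94. ]))]
side yellow [([353.0, 160.2], array([ 540.4, -220. ,   86. ])), ([251.2, 321.7], array([501.8, 276.8,  86. ]))]
side red [([193.5, 294.5], array([586.4, 269.6,  86. ])), ([196.7, 324.5], array([553.6, 307.9,  86. ])), ([224.9, 350.1], array([506.2, 324. ,  86. ]))]
```

View pics/c7.png

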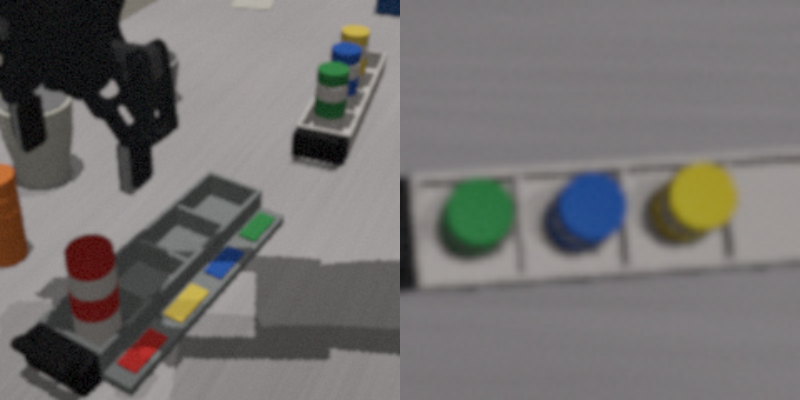

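Yellow stands in the third pocket, with its lid at (375,249) in the top view. Last one: red.

Emit:
send_rows([
  {"jaw": 85,"x": 2,"y": -0.5,"z": 10,"spin": 0},
  {"jaw": 85,"x": 2,"y": -0.5,"z": 35,"spin": 0},
  {"jaw": 85,"x": 2,"y": -0.5,"z": 65,"spin": 0},
  {"jaw": 85,"x": 2,"y": -0.5,"z": 88,"spin": 0},
  {"jaw": 85,"x": 2,"y": -0.5,"z": 101,"spin": 0},
  {"jaw": 85,"x": 2,"y": -0.5,"z": 101,"spin": 0},
  {"jaw": 85,"x": 2,"y": -0.5,"z": 101,"spin": 0},
  {"jaw": 60,"x": 2,"y": -0.5,"z": 101,"spin": 0},
  {"jaw": 45,"x": 2,"y": -0.5,"z": 101,"spin": 0},
])

```text
time_s: 27.1
tool_pos: [587.9, 269.8, 51.7]
tcp_rot: [0.739, 0.673, 0.001, 0.0]
force: [0.3, -0.1, 0.0]
width: 58.4
grip_force: 0.0
```

Emit:
send_rows([
  {"jaw": 40,"x": 0,"y": 0,"z": 0,"spin": 0},
  {"jaw": 30,"x": 0,"y": 0,"z": 0,"spin": 0},
  {"jaw": 25,"x": 0,"y": 0,"z": 0,"spin": 0},
  {"jaw": 25,"x": 0,"y": 0,"z": 0,"spin": 0},
  {"jaw": 25,"x": 0,"y": 0,"z": 0,"spin": 0},
  {"jaw": 25,"x": 0,"y": 0,"z": 0,"spin": 0},
  {"jaw": 25,"x": 0,"y": 0,"z": 0,"spin": 0},
], grip_force=25)

```text
time_s: 27.8
tool_pos: [587.4, 269.7, 51.2]
tcp_rot: [0.739, 0.673, 0.001, 0.0]
force: [-1.5, -0.4, 6.2]
width: 36.0
grip_force: 25.5
```

Emit:
send_rows([
  {"jaw": 25,"x": 0,"y": 0,"z": -5,"spin": 0},
  {"jaw": 25,"x": 0,"y": 0,"z": -20,"spin": 0},
  {"jaw": 25,"x": 0,"y": 0,"z": -45,"spin": 0},
  {"jaw": 25,"x": 0,"y": 0,"z": -70,"spin": 0},
  {"jaw": 25,"x": 0,"y": 0,"z": -90,"spin": 0},
  {"jaw": 25,"x": 0,"y": 0,"z": -110,"spin": 0},
  {"jaw": 25,"x": 0,"y": 0,"z": -120,"spin": 0},
  {"jaw": 25,"x": 0,"y": 0,"z": -120,"spin": 0},
])

```text
time_s: 28.6
tool_pos: [587.7, 269.7, 171.6]
tcp_rot: [0.739, 0.673, 0.001, 0.0]
force: [0.1, 0.1, -0.6]
width: 35.4
grip_force: 25.1
```

```bash
python3 go.py 543.7 -270.6 171 0.094
```

```text
shift [-5.421e+02  6.400e+00 -1.000e-01] spin -0.187 now [587.7 269.7 171.6] ang -0.093 t 28.6 w 35.4 gf 25.1 q6 0.51 F [ 0.1  0.1 -0.6]
```

Emit:
send_rows([
  {"jaw": 25,"x": -12,"y": 0,"z": 0,"spin": -0.004},
  {"jaw": 25,"x": -40,"y": 0.5,"z": 0,"spin": -0.014},
  {"jaw": 25,"x": -80,"y": 1,"z": 0,"spin": -0.028},
  {"jaw": 25,"x": -122,"y": 1.5,"z": 0,"spin": -0.042},
  {"jaw": 25,"x": -164,"y": 2,"z": 0,"spin": -0.057},
  {"jaw": 25,"x": -206,"y": 2.5,"z": 0,"spin": -0.071},
  {"jaw": 25,"x": -248,"y": 3,"z": 0,"spin": -0.086},
  {"jaw": 25,"x": -290,"y": 3.5,"z": 0,"spin": -0.1},
  {"jaw": 25,"x": -330,"y": 4,"z": 0,"spin": -0.114},
  {"jaw": 25,"x": -362,"y": 4.3,"z": 0,"spin": -0.125},
])

```text
time_s: 29.6
tool_pos: [555.8, -94.0, 168.7]
tcp_rot: [0.696, 0.718, -0.001, -0.001]
force: [0.5, -0.1, -1.0]
width: 35.7
grip_force: 25.1
```

```bash
python3 go.py 543.7 -270.6 171 0.094
```

```text
shift [-176.1  -17.6   -2.2] spin -0.063 now [555.8 -94.  168.7] ang 0.031 t 29.6 w 35.7 gf 25.1 q6 -0.22 F [ 0.5 -0.1 -1. ]
```

Emit:
send_rows([
  {"jaw": 25,"x": -30,"y": -3,"z": 0,"spin": -0.01},
  {"jaw": 25,"x": -64,"y": -6.4,"z": 0,"spin": -0.023},
  {"jaw": 25,"x": -100,"y": -10,"z": 0,"spin": -0.036},
  {"jaw": 25,"x": -134,"y": -13.4,"z": 0,"spin": -0.048},
  {"jaw": 25,"x": -160,"y": -16,"z": 0,"spin": -0.057},
  {"jaw": 25,"x": -173,"y": -17.3,"z": 0,"spin": -0.062},
  {"jaw": 25,"x": -176,"y": -17.6,"z": 0,"spin": -0.063},
  {"jaw": 25,"x": -176,"y": -17.6,"z": 0,"spin": -0.063},
  {"jaw": 25,"x": -176,"y": -17.6,"z": 0,"spin": -0.063},
  {"jaw": 25,"x": -176,"y": -17.6,"z": 0,"spin": -0.063},
])

```text
time_s: 30.6
tool_pos: [545.9, -266.6, 170.3]
tcp_rot: [0.672, 0.74, 0.0, -0.0]
force: [0.0, 0.5, -0.4]
width: 35.5
grip_force: 25.1
```

```bash
python3 go.py 543.7 -270.6 52 0.094
```

```text
shift [ -3.8  -2.6 118.3] spin 0.002 now [ 545.9 -266.6  170.3] ang 0.096 t 30.6 w 35.5 gf 25.1 q6 -0.57 F [ 0.   0.5 -0.4]
```

Emit:
send_rows([
  {"jaw": 25,"x": -3.5,"y": -2.5,"z": 10,"spin": 0},
  {"jaw": 25,"x": -3.5,"y": -2.5,"z": 35,"spin": 0},
  {"jaw": 25,"x": -3.5,"y": -2.5,"z": 62,"spin": 0},
  {"jaw": 25,"x": -3.5,"y": -2.5,"z": 86,"spin": 0},
  {"jaw": 25,"x": -3.5,"y": -2.5,"z": 102,"spin": 0},
  {"jaw": 25,"x": -3.5,"y": -2.5,"z": 111,"spin": 0},
  {"jaw": 25,"x": -3.5,"y": -2.5,"z": 116,"spin": 0},
  {"jaw": 25,"x": -3.5,"y": -2.5,"z": 118,"spin": 0},
  {"jaw": 25,"x": -3.5,"y": -2.5,"z": 118,"spin": 0},
  {"jaw": 25,"x": -3.5,"y": -2.5,"z": 118,"spin": 0},
])

```text
time_s: 31.6
tool_pos: [544.1, -271.8, 53.1]
tcp_rot: [0.673, 0.74, 0.0, 0.001]
force: [-0.7, -0.1, -0.9]
width: 35.6
grip_force: 25.1
```

Emit:
send_rows([
  {"jaw": 25,"x": 0,"y": 0,"z": 0,"spin": 0},
  {"jaw": 25,"x": 0,"y": 0,"z": 0,"spin": 0},
])

```text
time_s: 31.8
tool_pos: [543.8, -271.7, 52.8]
tcp_rot: [0.673, 0.74, 0.0, 0.0]
force: [0.4, 0.3, -2.3]
width: 35.3
grip_force: 25.1
```

Emit:
send_rows([
  {"jaw": 25,"x": 0,"y": 0,"z": 1,"spin": 0},
  {"jaw": 25,"x": 0,"y": 0,"z": 1.5,"spin": 0},
  {"jaw": 25,"x": 0,"y": 0,"z": 1.5,"spin": 0},
  {"jaw": 38,"x": 0,"y": 0,"z": 1.5,"spin": 0},
  {"jaw": 42,"x": 0,"y": 0,"z": 1.5,"spin": 0},
  {"jaw": 50,"x": 0,"y": 0,"z": 1.5,"spin": 0},
  {"jaw": 65,"x": 0,"y": 0,"z": 1.5,"spin": 0},
  {"jaw": 85,"x": 0,"y": 0,"z": 1.5,"spin": 0},
  {"jaw": 85,"x": 0,"y": 0,"z": 1.5,"spin": 0},
  {"jaw": 85,"x": 0,"y": 0,"z": 1.5,"spin": 0},
])

```text
time_s: 32.8
tool_pos: [543.6, -271.5, 50.8]
tcp_rot: [0.673, 0.74, 0.0, 0.0]
force: [-0.8, -1.1, 0.2]
width: 84.7
grip_force: 0.0
```

Emit:
send_rows([
  {"jaw": 85,"x": 0,"y": 0,"z": -10,"spin": 0},
  {"jaw": 85,"x": 0,"y": 0,"z": -35,"spin": 0},
  {"jaw": 85,"x": 0,"y": 0,"z": -65,"spin": 0},
  {"jaw": 85,"x": 0,"y": 0,"z": -90,"spin": 0},
  {"jaw": 85,"x": 0,"y": 0,"z": -115,"spin": 0},
  {"jaw": 85,"x": 20,"y": 0,"z": -125,"spin": 0},
  {"jaw": 85,"x": 60,"y": 0,"z": -125,"spin": 0},
  {"jaw": 85,"x": 100,"y": 0,"z": -125,"spin": 0},
  {"jaw": 85,"x": 140,"y": 0,"z": -125,"spin": 0},
  {"jaw": 85,"x": 180,"y": 0,"z": -125,"spin": 0},
])

```text
time_s: 33.8
tool_pos: [525.3, -89.8, 175.7]
tcp_rot: [0.673, 0.74, 0.0, -0.001]
force: [0.5, -0.2, -0.7]
width: 85.2
grip_force: 0.0
```

Emit:
send_rows([
  {"jaw": 85,"x": 40,"y": 0,"z": 0,"spin": 0},
  {"jaw": 85,"x": 80,"y": 0,"z": 0,"spin": 0},
  {"jaw": 85,"x": 120,"y": 0,"z": 0,"spin": 0},
  {"jaw": 85,"x": 160,"y": 0,"z": 0,"spin": 0},
  {"jaw": 85,"x": 190,"y": 0,"z": 0,"spin": 0},
  {"jaw": 85,"x": 200,"y": 0,"z": 0,"spin": 0},
  {"jaw": 85,"x": 200,"y": 0,"z": 0,"spin": 0},
  {"jaw": 85,"x": 200,"y": 0,"z": 0,"spin": 0},
])

```text
time_s: 34.6
tool_pos: [507.2, 106.2, 175.7]
tcp_rot: [0.673, 0.74, -0.0, 0.0]
force: [-0.1, 1.0, 0.5]
width: 84.6
grip_force: 0.0
```

Run:
```python
from h import *
s=imaging.get_image("side");t=imaging.get_image("top")
cv2.imwrite("pics/c8.png",np.hstack([cv2.resize(s[100:300,220:420],(400,400)),cv2.resize(t[190:310,295:415],(400,400))])[:,:,::-1])
y=.094; e=np.array([-np.sin(y),np.cos(y)]); x=np.array([e[1],-e[0]]); C=np.array([535.5,-184])
for n,I in(("top",t),("side",s)):
 for c in HUE:
  for q in blobs(I,c,15):
   p=ray(n,[q[0]],94 if n=="top" else 86)[0,:2]
   if -350<p[1]<-80: print(n,c,q[0].round(1),"rack x,y",((p-C)@x).round(1),((p-C)@e).round(1))
print(readout.get_obs()["time_s"])
```

```text
top red [402.3 247.5] rack x,y -2.0 -84.7
top red [391.5 253.4] rack x,y -12.7 -60.8
top yellow [374.8 248.9] rack x,y -1.0 -27.2
top yellow [365.5 255.4] rack x,y -13.0 -6.5
top blue [347.2 251.6] rack x,y -2.6 30.6
top green [319.3 252.9] rack x,y -1.6 88.3
side red [362.2 169.7] rack x,y -25.7 3.8
side yellow [357.7 161.5] rack x,y -9.0 -33.5
side blue [351.  191.7] rack x,y -25.8 106.7
side green [336.2 184. ] rack x,y 6.6 86.8
34.7
```

View pics/c8.png

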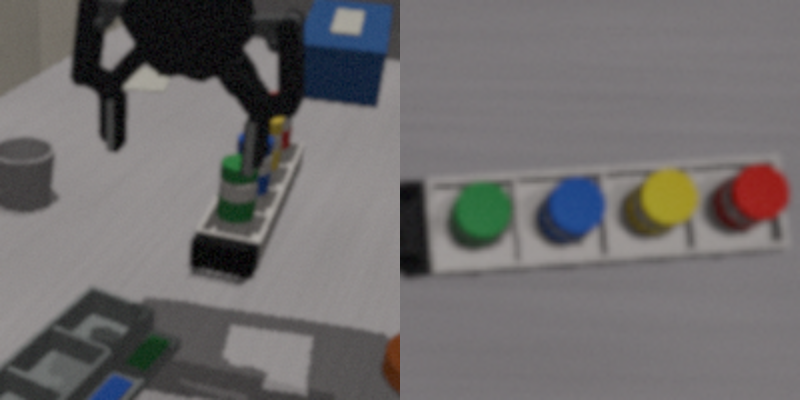

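All four pots stand in the carry rack in the order green, blue, yellow, red from the handle, each within about 3 mm of its pocket centre. The arm is clear.

```bash
python3 -c "
from cell import workorder; print(workorder.hand_in())"
```

```text
the job is handed in; nothing more can be done
None
```

All four pots are in the carry rack in reverse order (green, blue, yellow, red from the handle), upright and released, and the job was handed in at about 35 s; the hand-in gave no verdict.

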